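Set a test plate in the coupon stand and clip it to the tab

TASK

Get the bright aluminium test plate ready for welding: take it from the timber block, stand it on its long edge at the bottom of the slot of the blue coupon stand and slide it gently along the slot until it is home against the brass end stop. Then take the orange-handled spring clamp and clip it over the top edge so that it pinches the plate against the upright steel tab, its jaws dipping steeply with both pads well down on plate and tab, pushed on until its pivot meets the plate's edge. Let go, and leave the dark plate, the copper block and the tape measure where they are.

Things in the scene. Friction and masses are not known exactly. Their poses are not given: they have to be found in the camera images.
- plate: bright aluminium plate 8 mm (x) by 140 mm (y) by 90 mm (z), about 0.3 kg, standing on its long edge in one of the block's two kerfs, where it can lean some 5 degrees. Origin: centre of its lower long edge face (x and y centre, z at the bottom); x is normal to its faces. It is the same turned end for end.
- dark_plate: dark brown steel plate of the same size and frame, standing in the other kerf; not to be disturbed.
- block: fixed timber block 110 mm (x) by 120 mm (y) by 40 mm (z), origin at the centre of its underside, with two kerfs 10 mm wide along its y at x = -30 and +30 mm; kerf floor at z = 12 mm, so a plate's top edge stands 102 mm above the bench and 62 mm above the block.
- stand: blue coupon stand fixed to the bench, base 96 mm (x) by 235 mm (y from -125 to +110) by 10 mm. Origin at bench height under the slot's middle line, z up. Two steel rails along y, out to x = +-24 mm and 35 mm high, leave a slot between them. A plate stands in it, its top edge at z = 100 mm.
- stand_slot (a point): middle of the slot floor (stand x = 0, y = 0, z = 10 mm). Slot 9.6 mm wide, 25 mm deep, mouth chamfered 4 mm, open at the -y end. On the +y side a brass stop (a saddle over both rails with a tongue filling the slot up to z = 46 mm, knob up to 65 mm) is locked anywhere with its face at y = +66 to +91 mm: not reported, find it by feel or eye; it bears a push of 25 N, not 45.
- stand_tab (a point): top of the upright steel tab, centre of its thickness and width (stand x = 8.3, y = 43.5, z = 96 mm). The tab stands on the +x side of the slot: x = 5.3 to 11.3 mm, y = 25 to 62 mm; its edge at y = 20 to 25 mm and its top flare away from the slot. Lower a plate with its end at y < 15 mm, then slide it to +y past the tab. Fingers on the plate clear the tab while they stay at y < 20 mm.
- clamp: spring clamp 150 mm long, 24 mm thick, 0.21 kg, lying flat: two steel levers on a pivot, orange handles, black jaw pads. Origin on the pivot axis at the underside; z along that axis, x from handles (end at x = -95 mm) to jaws. The frame is that of the +y lever; the other is its mirror image. Pivot barrel of 9 mm radius; an edge can enter between the jaws up to the barrel.
- clamp_jaw (a joint): angle between the two levers, rad: 0 jaws shut (pads 3 mm apart), 0.62 fully open (pads about 33 mm apart), about 0.25 when clipped over plate and tab (14 mm).
- clamp_pads (a point): point between the two pads when the clamp is shut: 50 mm ahead of the pivot (+x), mid-thickness. Pads 16 mm long, 24 mm wide.
- clamp_pivot (a point): centre of the pivot barrel, mid-thickness (12 mm above the clamp's underside).
- clamp_grip (a point): where to squeeze: 62 mm behind the pivot (-x), mid-thickness. Handles 24 mm high, 8 mm thick, over their outsides 62 mm here and 74 mm at the ends with the jaws shut, about 47 mm here when clipped on. Squeezing opens the jaws: 10 N to start, 24 N for fully open, where the handles come to a firm stop, parallel, 26 mm over their outsides.
- copper_block: copper chill block 45 x 68 x 32 mm with an upright brass pin to 100 mm; a bystander.
- tape_measure: yellow tape measure 35 x 72 x 62 mm; a bystander.

How it is judged:
On the way, in this order (a step that is already met when the one before it is completed fails the run):
1. the bright plate stands on the floor of the slot, against the end stop (z of plate in the frame of stand below 0.0125 m and x of plate in the frame of stand between -0.0035 and 0.0035 m and angle between the y axis of plate and the y axis of stand, either way round below 0.04 rad and horizontal distance between end_stop_c0 and plate below 0.0845 m), for 0.2 s.
2. the clamp, let go, pinches the plate to the tab, with its pivot down at the plate's edge (contact force between clamp and plate above 4 N and contact force between clamp and stand above 4 N and z of clamp_pads in the frame of stand below 0.084 m and y of clamp_pads in the frame of stand between 0.022 and 0.066 m and z of clamp_pivot in the frame of stand between 0.1 and 0.123 m and contact force between the fingers and clamp below 0.1 N and angle between plate's own z axis and vertical below 0.04 rad and linear speed of each of plate, clamp below 0.01 m/s), for 0.3 s.
At the end, for the whole second after the job is handed in: Bright plate on the slot floor (2.5 mm), in line and upright (0.04 rad), within 3.5 mm of the end stop; clamp released, at rest, pressing on plate and tab with over 4 N each, pads centred on the tab and 12 mm below its top, pivot centre at most 23 mm above the plate's top edge (all of step 1 and all of step 2); the robot touches nothing.
It fails at once if the plate is rammed against the end stop (contact force between plate and end_stop_c0 above 45 N).
It fails at once if the dark plate, the copper block or the tape measure is moved by more than 30 mm (distance of any of dark_plate, copper_block, tape_measure from where it was at the start of the episode above 0.03 m).
It also fails if it takes over 58 s, if anything falls off the work surface, if the arm or the gripper's body presses on something with over 40 N, if the wrist force passes 120 N, or if a joint passes its speed limit or range.

ROBOT

A 6-joint arm with a two-finger parallel gripper is mounted at the origin on a cart in front of the work surface, level with it; the furniture and walls round the work are solid. World frame = base frame: x ahead of the robot, y to its left, z up, the work surface at z = 0. Lengths are in m, angles in rad, forces in N, time in s.
With the tool pointing down it reaches from about 0.4 to 0.925 m from the base axis. Payload 3.4 kg.
Tool frame: the origin (TCP) lies on the centre line of the jaws, within the pads' length; the fingertips stand arm.tip_extent ahead of it and the grasp point (between the pads) lies 6 mm ahead of it (arm.tip_extent is the distance from the TCP to the fingertips, in m); z points along the fingers, y is the line along which they close (so a half turn about z gives the same grasp; the last joint's range is limited). The gripper opens to 85 mm and grips with 20 to 120 N. Pads are 22 mm wide; open, the fingers measure 114 mm over their backs; the gripper's body (76 mm by 85 mm) begins 54 mm behind the grasp point. The pads swing forward as they close: fully open they stand 13 mm farther back than shut.
Start: joints at [-1.361, 0.307, 1.506, -0, 1.328, -0.073], TCP at [0.161, -0.552, 0.256] pointing down, gripper open.
Joint ranges: [-3.12, 3.12], [-1.05, 2.28], [0.14, 2.33], [-1.42, 4.57], [0.1, 2.73], [-2.68, 2.68]. Speed limits (rad/s): [2.57, 2.57, 3.14, 3.14, 3.14, 3.14].

INTERFACE

Orientations are given as a unit quaternion [x, y, z, w].
In Python, from rig import arm gives the robot as it stands.
- The arm moves only by the tool jog_arm, never from a script. Its argument "targets" is a list that holds one entry, the list of rows, each a list of 6 numbers: the shift along the tool's x, y, z scaled (see below), then the turn, a rotation vector about the tool's x, y, z scaled (see below). A call has 1 to 10 rows; each row shifts and turns the commanded pose from where the row before left it, along the tool's axes as they then stand; what a row does not reach is not made up. The controller multiplies each number of a shift by 0.3 m and each number of a turn by 45 degrees. A row lasts 1/8 s, in which the tool goes at most 62.5 mm and 10.7 degrees, less where a joint would pass 70% of its speed; a pose out of reach is approached as far as the arm can. A call with a number of a shift or a turn outside -1 to 1 is refused whole. A call with a gripper value outside its range is refused whole. "hand" is the opening, from 0 (shut) to 1 (fully open), set as the call begins (left out, the last holds). The fingers move at their own pace and stop on an object; the grip force is fixed at half the most. Time passes only in rows, so rows that do not move let the fingers close. It gives the time, the measured TCP pose, the force, the opening and the grip force at its end, in the units of the state.
- arm.observe(): the state, without advancing time (a new reading comes with each control period).
- arm.snapshot(name): name is "scene" or "top"; returns a dict with "frame" (384x512x3 uint8, blue, green, red), "depth" (384x512 float32, m along the optical axis (not along the pixel's ray), 0 where there is no reading), "K" (3x3 intrinsics, pixels), "position" and "orientation" of the camera in the world. Camera axes: x right, y down, z forward; pixel columns grow to the right and rows downward; lengths in m; the calibration is good to about 2 mm. A picture is of the moment at which its call begins.
- arm.close_job(): hands the job in; it is judged then, once.
Trained networks look in a picture, given as the dict that the camera call returned (one of the last four; its "shot" number tells which), for a name from the list of things; names that differ only in an ending like _2 or _b are one class to them, and where a whole thing is asked for, a point or a joint stands for the part that bears it (a point fixed in the world has none). Each returns a list of dicts, best first, with "score" (0 to 1); they miss things now and then, are a little off and sometimes report something else, mostly with a low value. They report only what shows in the picture. A call takes as long as a camera call.
- arm.recognise(picture, target): "point" ([row, column] in pixels, amid what is visible of it).
- arm.masks_of(picture, target): "region" (384x512 bool, what is visible of it) and "point" ([row, column] in pixels, amid what is visible of it).
The state is a dict: "clock": time; "joints": joint angles; "joint_vel": joint speeds; "joint_torque": joint torques, N m; "eef_pos": TCP position; "tcp_rot": TCP orientation; "force": force on the tool from outside, world axes, zero at the start; "moment": the same for the moment, N m; "finger_gap": opening from 0.0 (shut) to 1.0 (fully open); "finger_force": force on a finger pad.
Only numpy, scipy, OpenCV 4.12 (cv2) and the standard library are available. Lean on these libraries where they do the work, as an engineer would, in place of code of your own. Each camera call takes 0.05 s, during which the arm holds its last target. There are 200 camera calls.

## Working session

There is one attempt and no reset: what is moved stays moved. The work goes in short steps, Python scripts to look and compute and a tool call to move; the robot and the scene stay as the last step left them, time stands still between calls to the robot, and variables do not carry over. Pictures are saved under pics/ and viewed, at most 10 in all, crops included, and the job is handed in when it is done.

Besides the shell and the picture viewer there is one more tool, called after ">>>" as name(argument=value, ...) on one line, values as JSON. jog_arm: Moves the arm, as the interface text tells. Shifts and turns lie within -1 to 1; 1 stands for 0.3 m of shift or 45 degrees of turn. Its arguments: {"type":"object","properties":{"targets":{"type":"array","items":{"type":"array","items":{"type":"array","items":{"type":"number","minimum":-1,"maximum":1}}}},"hand":{"type":"number"}},"required":["targets"]}

```bash
mkdir -p pics; ls; cat > h.py <<'E'
import numpy as np, cv2
from scipy.spatial.transform import Rotation as R
from rig import arm
def pts(s, mask=None):
    d=s["depth"]; K=np.array(s["K"]); m=(d>0) if mask is None else (mask&(d>0))
    r,c=np.nonzero(m); z=d[r,c]
    p=np.c_[(c-K[0,2])/K[0,0]*z,(r-K[1,2])/K[1,1]*z,z]
    o=np.array(s["orientation"]); 
    M=R.from_quat(o).as_matrix() if o.size==4 else o
    return p@M.T+np.array(s["position"]), r, c
E
python3 - <<'E'
from h import *
for n in ("scene","top"):
    s=arm.snapshot(n); cv2.imwrite(f"pics/{n}0.png",s["frame"])
    print(n,s["position"],s["orientation"],np.array(s["K"]).tolist())
    for t in ("plate","dark_plate","block","stand","clamp","copper_block","tape_measure"):
        for o in arm.masks_of(s,t)[:2]:
            p,r,c=pts(s,o["region"])
            print(t,round(o["score"],2),o["point"],len(p),np.percentile(p,[2,50,98],axis=0).round(3).tolist() if len(p) else "")
print(arm.observe(), arm.tip_extent)
E
```

```text
pics
scene [0.08910973 0.92614768 1.12963979] [-0.21374181  0.89716797 -0.3748619   0.09424773] [[487.70765749413016, 0.0, 255.46159832860735], [0.0, 487.70765749413016, 197.29599402538065], [0.0, 0.0, 1.0]]
plate 0.83 [274.1, 224.1] 833 [[0.467, 0.263, 0.027], [0.529, 0.273, 0.076], [0.601, 0.283, 0.106]]
plate 0.47 [174.4, 303.3] 351 [[0.436, -0.316, 0.004], [0.509, -0.284, 0.018], [0.576, -0.215, 0.029]]
dark_plate 0.62 [295.1, 218.1] 917 [[0.454, 0.313, 0.023], [0.515, 0.332, 0.074], [0.589, 0.341, 0.105]]
block 0.98 [307.0, 213.0] 765 [[0.473, 0.277, 0.003], [0.533, 0.35, 0.039], [0.59, 0.362, 0.045]]
stand 0.7 [215.5, 258.3] 1649 [[0.525, -0.11, 0.006], [0.559, 0.012, 0.024], [0.617, 0.116, 0.088]]
clamp 0.67 [173.0, 308.8] 472 [[0.435, -0.337, -0.002], [0.507, -0.285, 0.016], [0.58, -0.215, 0.029]]
copper_block 0.75 [156.2, 246.0] 299 [[0.69, -0.276, -0.0], [0.716, -0.226, 0.031], [0.749, -0.199, 0.085]]
tape_measure 0.87 [228.5, 299.4] 348 [[0.411, -0.046, 0.003], [0.425, 0.008, 0.049], [0.466, 0.027, 0.066]]
top [ 0.31112534 -0.00409096  1.61512604] [-0.70392781  0.70498937 
[... 962 characters left out ...]

{'clock': 0.8, 'joints': array([-1.36047589e+00,  3.06728099e-01,  1.50640419e+00,  2.93243155e-05,
        1.32841375e+00, -7.35012909e-02]), 'joint_vel': array([-0.00097675, -0.00019021,  0.00030618, -0.00114037,  0.00093988,
       -0.00052035]), 'joint_torque': array([-2.70715173e-03, -4.57406902e+01, -2.52322090e+01, -1.01128624e-04,
        6.22589541e-04, -1.85092023e-05]), 'eef_pos': array([ 0.16099934, -0.55199454,  0.25634455]), 'tcp_rot': array([9.89948038e-01, 1.41431541e-01, 1.57936964e-05, 2.22818938e-05]), 'force': array([0.98797336, 0.59382615, 0.18049318]), 'moment': array([ 0.00377316,  0.04756748, -0.00145759]), 'finger_force': 0.0, 'finger_gap': 0.9989368264686868} 0.025
```

```bash
python3 - <<'E'
import cv2,numpy as np
a=cv2.imread("pics/scene0.png")[110:350,150:400]; b=cv2.imread("pics/top0.png")[120:260,110:370]
cv2.imwrite("pics/s1.png",cv2.resize(a,None,fx=2.5,fy=2.5,interpolation=cv2.INTER_CUBIC))
cv2.imwrite("pics/t1.png",cv2.resize(b,None,fx=3,fy=3,interpolation=cv2.INTER_CUBIC))
E
```

```text
(no output)
```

View pics/s1.png

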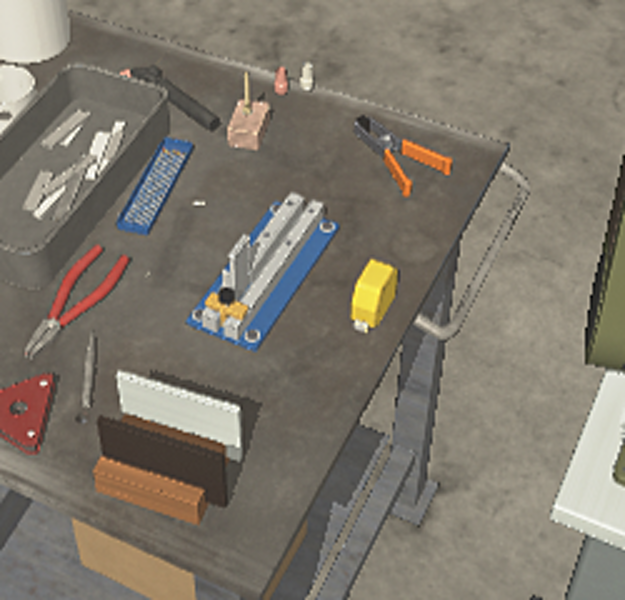

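View pics/t1.png

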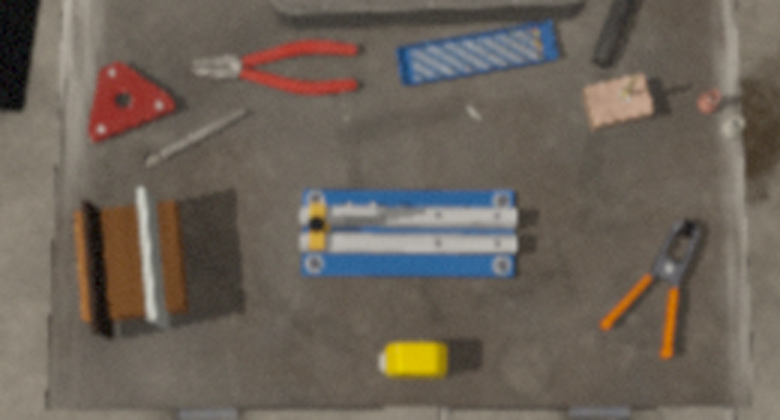

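The scene view shows the bright plate (crop ~180,410) in front of the dark one, the stand with its brass stop on the +y side and tab on the far side, and the clamp lying with its jaws away from the robot. The top view agrees: stand long axis along world y, stop at crop (317,225), clamp pivot at (667,268).

```bash
cat >> h.py <<'E'
def plane(s,r,c,z):
    K=np.array(s["K"]); M=R.from_quat(s["orientation"]).as_matrix()
    d=np.c_[(np.asarray(c)-K[0,2])/K[0,0],(np.asarray(r)-K[1,2])/K[1,1],np.ones(len(r))]@M.T
    p=np.array(s["position"]); return p+d*((z-p[2])/d[:,2])[:,None]
def best(s,t,x=None):
    o=arm.masks_of(s,t)
    return o[0]["region"] if o else None
E
python3 - <<'E'
from h import *
np.set_printoptions(precision=4,suppress=True)
for n in ("scene","top"):
    s=arm.snapshot(n); hsv=cv2.cvtColor(s["frame"],cv2.COLOR_BGR2HSV)
    P,r,c=pts(s); X=np.zeros(s["depth"].shape+(3,)); X[r,c]=P
    print("==",n)
    # stand base
    m=(abs(hsv[...,0].astype(int)-108)<12)&(hsv[...,1]>120)&(abs(X[...,0]-.57)<.09)&(abs(X[...,1])<.14)
    rr,cc=np.nonzero(m); q=plane(s,rr,cc,.01)[:,:2]
    print("base",len(q),cv2.minAreaRect((q*1000).astype(np.float32)))
    # rails tops  z 28..40
    m=(abs(X[...,2]-.035)<.006)&(abs(X[...,0]-.57)<.06)&(abs(X[...,1])<.14)
    q=X[m]; print("rails",len(q),cv2.minAreaRect((q[:,:2]*1000).astype(np.float32)),q.mean(0))
    m=(X[...,2]>.05)&(abs(X[...,0]-.57)<.06)&(abs(X[...,1])<.14); print("high",X[m].round(3).tolist()[:30])
    # brass
    m=(abs(hsv[...,0].astype(int)-22)<8)&(hsv[...,1]>110)&(abs(X[...,0]-.57)<.06)&(abs(X[...,1]-.08)<.06)
    q=X[m]; print("brass",len(q),q.min(0),q.max(0),q.mean(0)) if len(q) else 0
    for t in ("plate","dark_plate"):
        m=best(s,t); q=X[m&(s["depth"]>0)]; print(t,"zmax",np.percentile(q[:,2],[90,95,99]))
        u=q[q[:,2]>.09]
        if len(u)>5:
            mm,d=u.mean(0),np.linalg.svd(u[:,:2]-u[:,:2].mean(0))[2][0]
            t_=(u[:,:2]-mm[:2])@d; print(" top",len(u),mm,"yaw",np.degrees(np.arctan2(d[1],d[0])),t_.min(),t_.max())
        u=q[(q[:,2]>.05)&(q[:,2]<.075)]
        print(" low",len(u),u.mean(0) if len(u) else 0)
    # clamp
    m=best(s,"clamp"); m=cv2.dilate(m.astype(np.uint8),np.ones((5,5)))>0
    o=(hsv[...,0]<18)&(hsv[...,1]>140)&(abs(X[...,0]-.5)<.12)&(abs(X[...,1]+.28)<.1)
    k,lab,st,ce=cv2.connectedComponentsWithStats(o.astype(np.uint8))
    for i in range(1,k):
        if st[i,4]>20:
            rr,cc=np.nonzero(lab==i); q=plane(s,rr,cc,.018)[:,:2]; print("handle",st[i,4],q.mean(0),cv2.minAreaRect((q*1000).astype(np.float32)), "z",X[lab==i][:,2].mean())
    q=X[m]; q=q[(q[:,2]>.01)&(q[:,2]<.05)]; print("clamp",cv2.minAreaRect((q[:,:2]*1000).astype(np.float32)),np.percentile(q[:,2],[50,90,98]))
    for t in ("clamp_pivot","clamp_pads","clamp_grip","stand_tab","stand_slot"):
        for o in arm.recognise(s,t)[:1]:
            a=o["point"]; z=dict(stand_tab=.096,stand_slot=.01).get(t,.02); print(t,round(o["score"],2),a,plane(s,[a[0]],[a[1]],z)[0],X[int(a[0]),int(a[1])])
E
```

```text
== scene
base 501 ((571.91943359375, 0.23465728759765625), (237.33926391601562, 95.74948120117188), 89.42799377441406)
rails 615 ((571.0482788085938, -2.0296249389648438), (240.22483825683594, 53.635498046875), 89.31652069091797) [ 0.5683 -0.007   0.0354]
high [[0.583, 0.032, 0.098], [0.58, 0.032, 0.099], [0.585, 0.035, 0.096], [0.58, 0.038, 0.1], [0.578, 0.036, 0.099], [0.579, 0.028, 0.092], [0.586, 0.04, 0.096], [0.583, 0.04, 0.097], [0.58, 0.039, 0.098], [0.577, 0.039, 0.098], [0.581, 0.025, 0.084], [0.58, 0.05, 0.103], [0.581, 0.042, 0.095], [0.578, 0.042, 0.096], [0.579, 0.034, 0.089], [0.581, 0.026, 0.08], [0.585, 0.049, 0.095], [0.581, 0.049, 0.098], [0.581, 0.043, 0.092], [0.58, 0.039, 0.089], [0.579, 0.034, 0.085], [0.578, 0.03, 0.082], [0.586, 0.053, 0.094], [0.582, 0.054, 0.097], [0.58, 0.051, 0.095], [0.577, 0.051, 0.097], [0.58, 0.04, 0.085], [0.581, 0.031, 0.077], [0.578, 0.03, 0.077], [0.584, 0.062, 0.1]]
brass 94 [0.5478 0.0845 0.016 ] [0.5974 0.1093 0.0655] [0.5713 0.101  0.0445]
plate zmax [0.1021 0.1038 0.1056]
 top 240 [0.5337 0.273  0.0989] yaw -173.7274534137628
[... 2577 characters left out ...]
50136
handle 97 [ 0.4691 -0.2868] ((469.4008483886719, -286.85540771484375), (13.644964218139648, 76.8934326171875), 82.18099975585938) z 0.016055000138878693
clamp ((515.50927734375, -279.8087158203125), (79.70274353027344, 149.7859344482422), 64.03754425048828) [0.0212 0.0267 0.0293]
clamp_pivot 0.75 [215.3, 332.7] [ 0.5092 -0.2871  0.02  ] [ 0.5126 -0.2882  0.0007]
clamp_pads 0.85 [215.5, 331.7] [ 0.5085 -0.2838  0.02  ] [ 0.5128 -0.2852 -0.001 ]
clamp_grip 0.57 [219.3, 334.1] [ 0.496  -0.2913  0.02  ] [ 0.4967 -0.2906  0.022 ]
stand_tab 0.7 [196.7, 249.1] [ 0.559  -0.0121  0.096 ] [ 0.5759 -0.0122  0.0071]
stand_slot 0.79 [196.2, 246.9] [ 0.5747 -0.0052  0.01  ] [ 0.5754 -0.0022  0.0103]
```

```bash
cat >> h.py <<'E'
def rot(yaw_deg, tilt_deg=0):
    "tool down, tool x at yaw; then tilted about tool y"
    return R.from_euler('z',yaw_deg,degrees=True)*R.from_euler('x',180,degrees=True)*R.from_euler('y',tilt_deg,degrees=True)
def plan(wps, vmax=.055, wmax=9.5, start=None):
    import math
    o=arm.observe(); p,q=(o["eef_pos"],R.from_quat(o["tcp_rot"])) if start is None else start
    rows=[]
    for w in wps:
        P=np.array(w[0]); Q=w[1]; dv=(q.inv()*Q).as_rotvec()
        n=w[2] if len(w)>2 else max(1,math.ceil(max(np.linalg.norm(P-p)/vmax,np.degrees(np.linalg.norm(dv))/wmax)))
        for i in range(n):
            sh=q.inv().apply((P-p)/(n-i)); t=(q.inv()*Q).as_rotvec()/(n-i)
            row=np.r_[sh/.3,t/np.radians(45)].round(3); rows.append((row+0).tolist())
            p=p+q.apply(row[:3]*.3); q=q*R.from_rotvec(row[3:]*np.radians(45))
    print(len(rows)); print(rows); print("end",p.round(4),q.as_quat().round(4))
E
python3 - <<'E'
from h import *
plan([([.42,-.36,.27],rot(14)),([.50,0,.27],rot(10)),([.502,.268,.19],rot(6.25)),([.502,.268,.08],rot(6.25),3)])
E
```

```text
22
[[0.168, -0.062, -0.008, 0.0, 0.0, 0.008], [0.168, -0.063, -0.008, 0.0, 0.0, 0.008], [0.167, -0.064, -0.007, 0.0, 0.0, 0.009], [0.167, -0.066, -0.008, 0.0, 0.0, 0.008], [0.166, -0.066, -0.007, 0.0, 0.0, 0.009], [0.166, -0.068, -0.008, 0.0, 0.0, 0.008], [0.078, -0.157, 0.0, 0.0, 0.0, 0.013], [0.077, -0.158, 0.0, 0.0, 0.0, 0.013], [0.075, -0.159, 0.0, 0.0, 0.0, 0.013], [0.074, -0.159, 0.0, 0.0, 0.0, 0.013], [0.072, -0.16, 0.0, 0.0, 0.0, 0.012], [0.07, -0.161, 0.0, 0.0, 0.0, 0.013], [0.069, -0.162, 0.0, 0.0, 0.0, 0.012], [0.027, -0.146, 0.045, 0.0, 0.0, 0.014], [0.025, -0.147, 0.044, 0.0, 0.0, 0.014], [0.024, -0.147, 0.045, 0.0, 0.0, 0.014], [0.022, -0.147, 0.044, 0.0, 0.0, 0.014], [0.021, -0.148, 0.045, 0.0, 0.0, 0.014], [0.019, -0.147, 0.044, 0.0, 0.0, 0.013], [0.0, 0.0, 0.122, 0.0, 0.0, 0.0], [0.0, 0.0, 0.122, 0.0, 0.0, 0.0], [0.0, 0.0, 0.123, 0.0, 0.0, 0.0]]
end [0.5021 0.2679 0.0799] [0.9985 0.0547 0.     0.    ]
```

>>> jog_arm(targets=[[[0.168,-0.063,-0.008,0,0,0.008],[0.168,-0.063,-0.008,0,0,0.008],[0.167,-0.064,-0.008,0,0,0.009],[0.167,-0.066,-0.008,0,0,0.008],[0.166,-0.066,-0.008,0,0,0.009],[0.166,-0.068,-0.008,0,0,0.008],[0.078,-0.157,0,0,0,0.013],[0.077,-0.158,0,0,0,0.013],[0.075,-0.159,0,0,0,0.013],[0.074,-0.159,0,0,0,0.013]]], hand=0.45)

```text
clock: 2.95
eef_pos: [0.4659, -0.1524, 0.2709]
tcp_rot: [0.995, 0.101, 0.0, 0.0]
force: [1.4, 0.3, 0.2]
finger_gap: 0.454
finger_force: 0.0
```

>>> jog_arm(targets=[[[0.072,-0.16,0,0,0,0.012],[0.07,-0.161,0,0,0,0.013],[0.069,-0.162,0,0,0,0.012],[0.027,-0.146,0.045,0,0,0.014],[0.025,-0.147,0.044,0,0,0.014],[0.024,-0.147,0.045,0,0,0.014],[0.022,-0.147,0.044,0,0,0.014],[0.021,-0.148,0.045,0,0,0.014],[0.019,-0.147,0.044,0,0,0.013],[0,0,0,0,0,0]]])

```text
clock: 4.2
eef_pos: [0.5014, 0.2709, 0.1894]
tcp_rot: [0.998, 0.057, -0.001, -0.0]
force: [0.9, 0.0, 0.1]
finger_gap: 0.451
finger_force: 0.0
```

>>> jog_arm(targets=[[[0,0,0.12,0,0,0],[0,0,0.12,0,0,0],[0,0,0.12,0,0,0],[0,0,0,0,0,0]]])

```text
clock: 4.7
eef_pos: [0.5, 0.2663, 0.0805]
tcp_rot: [0.999, 0.054, -0.003, 0.001]
force: [0.6, -0.3, 0.1]
finger_gap: 0.448
finger_force: 0.0
```

```bash
python3 - <<'E'
from h import *
o=arm.observe(); print(o["eef_pos"],o["force"],R.from_quat(o["tcp_rot"]).as_matrix().round(3).tolist())
a=arm.snapshot("scene")["frame"][210:330,170:290]; b=arm.snapshot("top")["frame"][150:250,110:210]
cv2.imwrite("pics/g1.png",np.hstack([cv2.resize(a,(390,390),interpolation=cv2.INTER_CUBIC),cv2.resize(b,(390,390),interpolation=cv2.INTER_CUBIC)]))
E
```

```text
[0.49997811 0.26632832 0.08053248] [ 0.58157504 -0.2871252   0.14909055] [[0.994, 0.109, -0.006], [0.109, -0.994, -0.003], [-0.006, 0.002, -1.0]]
```

View pics/g1.png

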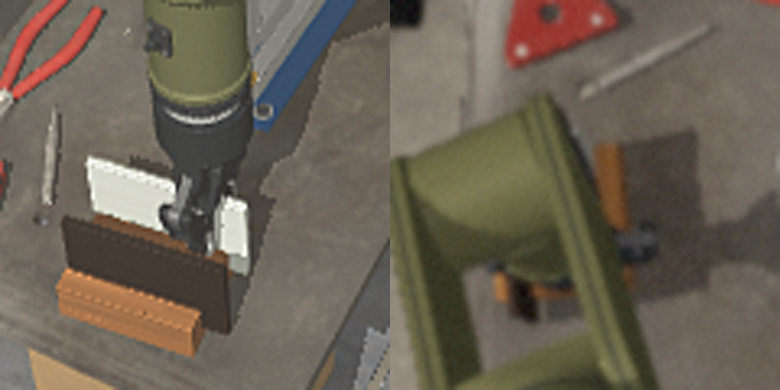

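The fingers straddle the bright plate (crop ~205,215), between it and the dark plate, and nothing touches. Close and lift.

>>> jog_arm(targets=[[[0,0,0,0,0,0],[0,0,0,0,0,0],[0,0,0,0,0,0],[0,0,0,0,0,0],[0,0,0,0,0,0]]], hand=0)

```text
clock: 5.42
eef_pos: [0.5032, 0.2684, 0.0844]
tcp_rot: [0.998, 0.055, 0.002, -0.0]
force: [0.5, -1.3, 6.8]
finger_gap: 0.085
finger_force: 59.4
```

>>> jog_arm(targets=[[[0,0,-0.04,0,0,0],[0,0,-0.1,0,0,0],[0,0,-0.13,0,0,0],[0,0,-0.13,0,0,0],[0,0,0,0,0,0],[0,0,0,0,0,0]]])

```text
clock: 6.18
eef_pos: [0.5008, 0.2678, 0.2016]
tcp_rot: [0.999, 0.055, -0.001, 0.0]
force: [-0.8, -0.2, -3.8]
finger_gap: 0.084
finger_force: 58.7
```

```bash
python3 - <<'E'
from h import *
o=arm.observe(); M=R.from_quat(o["tcp_rot"]); print(o["eef_pos"],o["force"],o["moment"],o["finger_gap"],M.as_matrix().round(3).tolist())
# plate in tool frame
for n in ("scene","top"):
    s=arm.snapshot(n)
    for t in ("plate","dark_plate"):
        m=best(s,t)
        if m is None: continue
        q=pts(s,m)[0]; print(n,t,np.percentile(q,[1,50,99],axis=0).round(3).tolist())
        if t=="plate":
            u=M.inv().apply(q-o["eef_pos"]); print(" tool",np.percentile(u,[1,5,50,95,99],axis=0).round(3).tolist())
            A=np.c_[u[:,0],u[:,2],np.ones(len(u))]; print(" plane y=ax+bz+c",np.linalg.lstsq(A,u[:,1],rcond=None)[0])
            for a,b in ((-.05,-.02),(.02,.05),(.06,.09)):
                w=u[(u[:,0]>a)&(u[:,0]<b)]; print("  zrange",a,np.percentile(w[:,2],[2,98]) if len(w) else 0)
plan([([.57,.17,.24],rot(30)),([.5695,-.088,.24],rot(89.3))])
E
```

```text
[0.50076335 0.26781369 0.20162802] [-0.78429148 -0.16431119 -3.77274257] [-0.00926494  0.14094777  0.00089036] 0.08360822494760962 [[0.994, 0.109, -0.002], [0.109, -0.994, -0.001], [-0.002, 0.001, -1.0]]
scene plate [[0.464, 0.158, -0.001], [0.543, 0.275, 0.171], [0.602, 0.283, 0.222]]
 tool [[-0.037, -0.007, -0.021], [-0.034, -0.006, -0.018], [0.043, -0.003, 0.031], [0.097, 0.003, 0.07], [0.102, 0.111, 0.202]]
 plane y=ax+bz+c [ 0.02324929  0.352147   -0.01142377]
  zrange -0.05 [-0.02001306  0.0663926 ]
  zrange 0.02 [-0.01961922  0.19971253]
  zrange 0.06 [-0.01921966  0.07012316]
scene dark_plate [[0.454, 0.286, 0.017], [0.516, 0.332, 0.073], [0.591, 0.342, 0.106]]
top plate [[0.558, 0.271, 0.13], [0.586, 0.274, 0.169], [0.6, 0.279, 0.221]]
 tool [[0.058, -0.001, -0.02], [0.061, 0.002, -0.016], [0.085, 0.003, 0.033], [0.099, 0.004, 0.069], [0.099, 0.004, 0.072]]
 plane y=ax+bz+c [-0.01424182  0.00879751  0.00417962]
  zrange -0.05 0
  zrange 0.02 0
  zrange 0.06 [-0.01576468  0.07088928]
top dark_plate [[0.452, 0.316, -0.002], [0.468, 0.321, 0.076], [0.487, 0.327, 0.12]]
10
[[0.064, 0.117, -0.043, 0.0, 0.001, -0.176], [0.047, 0.124, -0.043, 0.0, 0.001, -0.176], [0.03, 0.129, -0.043, 0.0, 0.001, -0.175], [-0.062, 0.106, 0.0, 0.0, 0.0, -0.188], [-0.077, 0.096, 0.0, 0.0, 0.0, -0.188], [-0.09, 0.084, 0.0, 0.0, 0.0, -0.188], [-0.101, 0.07, 0.0, 0.0, 0.0, -0.189], [-0.11, 0.054, 0.0, 0.0, 0.0, -0.188], [-0.117, 0.037, 0.0, 0.0, 0.0, -0.189], [-0.122, 0.019, 0.0, 0.0, 0.0, -0.188]]
end [ 0.5694 -0.088   0.24  ] [ 7.114e-01  7.027e-01 -2.000e-04  0.000e+00]
```

>>> jog_arm(targets=[[[0.064,0.117,-0.043,0,0,-0.176],[0.047,0.124,-0.043,0,0,-0.176],[0.03,0.129,-0.043,0,0,-0.175],[-0.062,0.106,0,0,0,-0.188],[-0.077,0.096,0,0,0,-0.188],[-0.09,0.084,0,0,0,-0.188],[-0.101,0.07,0,0,0,-0.189],[-0.11,0.054,0,0,0,-0.188],[-0.117,0.037,0,0,0,-0.189],[-0.122,0.019,0,0,0,-0.188]]])

```text
clock: 7.72
eef_pos: [0.5698, -0.0891, 0.2407]
tcp_rot: [0.71, 0.704, -0.0, -0.0]
force: [-0.1, -0.2, -4.6]
finger_gap: 0.087
finger_force: 59.0
```

>>> jog_arm(targets=[[[0,0,0.11,0,0,0],[0,0,0.11,0,0,0],[0,0,0.08,0,0,0],[0,0,0,0,0,0],[0,0,0,0,0,0],[0,0,0,0,0,0]]])

```text
clock: 8.48
eef_pos: [0.5711, -0.088, 0.1527]
tcp_rot: [0.711, 0.703, 0.001, 0.001]
force: [-0.3, -0.5, -3.9]
finger_gap: 0.083
finger_force: 59.0
```

```bash
python3 - <<'E'
from h import *
np.set_printoptions(precision=4,suppress=True)
o=arm.observe(); M=R.from_quat(o["tcp_rot"]); print(o["eef_pos"],o["force"],M.as_matrix().round(3).tolist())
for n in ("scene","top"):
    s=arm.snapshot(n); P,r,c=pts(s); X=np.zeros(s["depth"].shape+(3,)); X[r,c]=P
    m=best(s,"plate"); q=X[m&(s["depth"]>0)]; q=q[(abs(q[:,0]-.57)<.04)]
    print(n,"plate",np.percentile(q,[1,50,99],axis=0).round(3).tolist())
    u=M.inv().apply(q-o["eef_pos"]); print(" tool",np.percentile(u,[1,50,99],axis=0).round(3).tolist())
    m=(abs(X[...,2]-.035)<.006)&(abs(X[...,0]-.57)<.04)&(abs(X[...,1])<.14)
    q=X[m]; print("rails",len(q),cv2.minAreaRect((q[:,:2]*1000).astype(np.float32)))
    cv2.imwrite(f"pics/p_{n}.png",s["frame"])
a=cv2.imread("pics/p_scene.png")[150:270,200:320]; b=cv2.imread("pics/p_top.png")[150:250,190:290]
cv2.imwrite("pics/p1.png",np.hstack([cv2.resize(a,(390,390),interpolation=cv2.INTER_CUBIC),cv2.resize(b,(390,390),interpolation=cv2.INTER_CUBIC)]))
E
```

```text
[ 0.5711 -0.088   0.1527] [-0.314  -0.4503 -3.9257] [[0.012, 1.0, 0.003], [1.0, -0.012, -0.001], [-0.001, 0.003, -1.0]]
scene plate [[0.564, -0.116, 0.081], [0.567, -0.031, 0.13], [0.576, 0.019, 0.174]]
 tool [[-0.028, -0.007, -0.021], [0.057, -0.005, 0.023], [0.107, 0.004, 0.072]]
rails 570 ((571.8458862304688, -2.962371826171875), (243.49143981933594, 51.069549560546875), 89.5519027709961)
top plate [[0.564, -0.065, 0.084], [0.566, -0.008, 0.145], [0.571, 0.016, 0.176]]
 tool [[0.023, -0.008, -0.023], [0.08, -0.006, 0.008], [0.104, -0.001, 0.068]]
rails 333 ((570.7359008789062, -0.5550460815429688), (233.35751342773438, 49.691925048828125), 89.16368865966797)
```

View pics/p1.png

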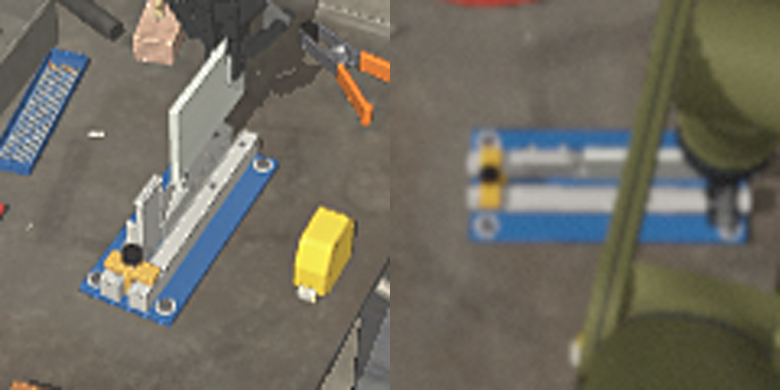

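The plate hangs over the slot line (scene crop 200,120), its leading end short of the tab (150,200); the brass stop is at (130,265). Lower.

>>> jog_arm(targets=[[[0,0,0.08,0,0,0],[0,0,0.06,0,0,0],[0,0,0.02,0,0,0],[0,0,0.02,0,0,0],[0,0,0,0,0,0]]])

```text
clock: 9.3
eef_pos: [0.5713, -0.0881, 0.0988]
tcp_rot: [0.711, 0.703, 0.001, 0.002]
force: [2.0, 0.3, -2.1]
finger_gap: 0.082
finger_force: 59.6
```

>>> jog_arm(targets=[[[0,0,0.02,0,0,0],[0,0,0.014,0,0,0],[0,0,0,0,0,0]]])

```text
clock: 9.68
eef_pos: [0.5713, -0.088, 0.0866]
tcp_rot: [0.711, 0.703, 0.001, 0.001]
force: [5.7, -0.5, -6.4]
finger_gap: 0.085
finger_force: 59.0
```

>>> jog_arm(targets=[[[0,0.003,0.01,0,0,0],[0,0,0.01,0,0,0],[0,0,0,0,0,0]]])

```text
clock: 10.05
eef_pos: [0.5715, -0.088, 0.0824]
tcp_rot: [0.711, 0.703, 0.0, 0.001]
force: [1.6, -0.2, 6.6]
finger_gap: 0.089
finger_force: 61.0
```

>>> jog_arm(targets=[[[0.02,0,-0.003,0,0,0],[0.03,0,0,0,0,0],[0.03,0,0,0,0,0],[0.03,0,0,0,0,0],[0.03,0,0,0,0,0],[0.03,0,0,0,0,0],[0.015,0,0,0,0,0],[0,0,0,0,0,0]]])

```text
clock: 11.05
eef_pos: [0.5721, -0.0328, 0.0826]
tcp_rot: [0.711, 0.703, 0.0, 0.001]
force: [2.9, -3.5, 2.8]
finger_gap: 0.082
finger_force: 60.4
```

>>> jog_arm(targets=[[[0.01,0,0,0,0,0],[0.01,0,0,0,0,0],[0.01,0,0,0,0,0],[0.005,0,0,0,0,0],[0,0,0,0,0,0]]])

```text
clock: 11.68
eef_pos: [0.5722, -0.0229, 0.0825]
tcp_rot: [0.711, 0.703, -0.0, 0.001]
force: [3.0, -4.9, 2.8]
finger_gap: 0.087
finger_force: 60.5
```

>>> jog_arm(targets=[[[0.007,0,0,0,0,0],[0.007,0,0,0,0,0],[0,0,0,0,0,0]]])

```text
clock: 12.05
eef_pos: [0.5723, -0.0201, 0.0827]
tcp_rot: [0.711, 0.703, -0.001, 0.002]
force: [2.9, -9.9, 4.1]
finger_gap: 0.082
finger_force: 60.7
```

>>> jog_arm(targets=[[[0.007,0,0,0,0,0],[0.005,0,0,0,0,0],[0,0,0,0,0,0]]])

```text
clock: 12.42
eef_pos: [0.5723, -0.0198, 0.0832]
tcp_rot: [0.711, 0.703, -0.003, 0.004]
force: [-0.0, -19.7, 6.7]
finger_gap: 0.081
finger_force: 61.2
```

>>> jog_arm(targets=[[[-0.008,0,0,0,0,0],[0,0,0,0,0,0]]])

```text
clock: 12.68
eef_pos: [0.5723, -0.0201, 0.0829]
tcp_rot: [0.711, 0.703, -0.001, 0.002]
force: [1.9, -12.7, 4.7]
finger_gap: 0.084
finger_force: 60.8
```

>>> jog_arm(targets=[[[0,0,0,0,0,0],[0,0,0,0,0,0],[0,0,0,0,0,0],[0,0,-0.04,0,0,0],[0,0,-0.1,0,0,0],[0,0,-0.15,0,0,0],[0,0,-0.15,0,0,0],[0,0,0,0,0,0]]], hand=0.5)

```text
clock: 13.68
eef_pos: [0.5745, -0.0164, 0.2191]
tcp_rot: [0.711, 0.703, 0.003, 0.004]
force: [1.0, 0.0, 0.1]
finger_gap: 0.502
finger_force: 0.0
```

```bash
python3 - <<'E'
from h import *
np.set_printoptions(precision=4,suppress=True)
o=arm.observe(); print(o["eef_pos"],o["force"],o["joints"])
for n in ("scene","top"):
    s=arm.snapshot(n); P,r,c=pts(s); X=np.zeros(s["depth"].shape+(3,)); X[r,c]=P
    q=X[(abs(X[...,0]-.571)<.03)&(X[...,1]<.1)&(X[...,1]>-.1)&(X[...,2]>.05)&(X[...,2]<.112)]
    print(n,len(q),np.percentile(q,[1,50,99],axis=0)); u=q[(q[:,1]<.02)]; print(" -y part",np.percentile(u,[1,50,99],axis=0))
    cv2.imwrite(f"pics/q_{n}.png",s["frame"])
    m=best(s,"clamp"); q=X[m&(s["depth"]>0)]; q=q[q[:,1]<-.18]; print("clamp",len(q),q.mean(0) if len(q) else 0)
a=cv2.imread("pics/q_scene.png")[150:270,200:320]; b=cv2.imread("pics/q_top.png")[150:250,190:290]
cv2.imwrite("pics/q1.png",np.hstack([cv2.resize(a,(390,390),interpolation=cv2.INTER_CUBIC),cv2.resize(b,(390,390),interpolation=cv2.INTER_CUBIC)]))
E
```

```text
[ 0.5745 -0.0164  0.2191] [1.0126 0.0058 0.0854] [-0.1022  0.3323  1.5677  0.0002  1.2319 -0.0903]
scene 403 [[ 0.565  -0.0511  0.0509]
 [ 0.5687  0.0313  0.0832]
 [ 0.5922  0.0972  0.105 ]]
 -y part [[ 0.565  -0.0514  0.0515]
 [ 0.5681 -0.0172  0.0843]
 [ 0.5749  0.0184  0.1051]]Traceback (most recent call last):
  File "<stdin>", line 9, in <module>
TypeError: unsupported operand type(s) for &: 'NoneType' and 'bool'
```

```bash
python3 - <<'E'
from h import *
q=rot(153.7,-30)
print(q.as_matrix().round(3).tolist())
plan([([.52,-.1,.23],rot(105)),([.461,-.252,.15],q),([.4697,-.2559,.06],q,4),([.4697,-.2559,.033],q,3)])
E
```

```text
[[-0.776, 0.443, 0.448], [0.384, 0.896, -0.222], [-0.5, 0.0, -0.866]]
15
[[-0.141, -0.084, -0.025, 0.001, 0.0, -0.174], [-0.127, -0.103, -0.025, 0.001, 0.0, -0.175], [-0.073, -0.054, 0.044, -0.047, -0.104, -0.176], [-0.061, -0.064, 0.048, -0.047, -0.104, -0.176], [-0.048, -0.074, 0.05, -0.047, -0.104, -0.176], [-0.033, -0.081, 0.05, -0.047, -0.105, -0.176], [-0.017, -0.087, 0.049, -0.048, -0.104, -0.176], [-0.001, -0.09, 0.046, -0.047, -0.105, -0.176], [0.031, 0.0, 0.069, 0.0, 0.0, 0.0], [0.031, 0.001, 0.069, 0.0, 0.0, 0.0], [0.03, 0.0, 0.069, 0.0, 0.0, 0.0], [0.031, 0.001, 0.069, 0.0, 0.0, 0.0], [0.015, 0.0, 0.026, 0.0, 0.0, 0.0], [0.015, 0.0, 0.026, 0.0, 0.0, 0.0], [0.015, 0.0, 0.026, 0.0, 0.0, 0.0]]
end [ 0.4698 -0.2558  0.0329] [ 0.2199  0.9405 -0.0589  0.2521]
```

>>> jog_arm(targets=[[[-0.141,-0.084,-0.025,0,0,-0.174],[-0.127,-0.103,-0.025,0,0,-0.175],[-0.073,-0.054,0.044,-0.047,-0.104,-0.176],[-0.061,-0.064,0.048,-0.047,-0.104,-0.176],[-0.048,-0.074,0.05,-0.047,-0.104,-0.176],[-0.033,-0.081,0.05,-0.047,-0.105,-0.176],[-0.017,-0.087,0.049,-0.048,-0.104,-0.176],[0,-0.09,0.046,-0.047,-0.105,-0.176],[0,0,0,0,0,0]]], hand=1)

```text
clock: 14.9
eef_pos: [0.4659, -0.2324, 0.1524]
tcp_rot: [0.26, 0.938, -0.043, 0.226]
force: [0.4, -0.0, -0.2]
finger_gap: 1.002
finger_force: 0.0
```

```bash
python3 - <<'E'
from h import *
np.set_printoptions(precision=4,suppress=True)
o=arm.observe(); print(o["eef_pos"],o["joints"],R.from_quat(o["tcp_rot"]).as_matrix().round(3).tolist())
for n in ("scene","top"):
    s=arm.snapshot(n); cv2.imwrite(f"pics/q_{n}.png",s["frame"])
    P,r,c=pts(s); X=np.zeros(s["depth"].shape+(3,)); X[r,c]=P
    q=X[(abs(X[...,0]-.571)<.03)&(X[...,1]<.1)&(X[...,1]>-.1)&(X[...,2]>.05)&(X[...,2]<.112)]
    u=q[(q[:,1]<.02)]; print(n,len(u),np.percentile(u,[1,50,99],axis=0))
    u=q[(q[:,2]>.094)]; print(" top",np.percentile(u,[1,50,99],axis=0))
a=cv2.imread("pics/q_scene.png")[130:250,200:360]; b=cv2.imread("pics/q_top.png")[150:270,220:380]
cv2.imwrite("pics/q1.png",np.vstack([cv2.resize(a,None,fx=2.5,fy=2.5,interpolation=cv2.INTER_CUBIC),cv2.resize(b,None,fx=2.5,fy=2.5,interpolation=cv2.INTER_CUBIC)]))
E
```

```text
[ 0.4659 -0.2324  0.1524] [-0.5795  0.205   2.1132  0.1504  0.3649 -1.7368] [[-0.762, 0.508, 0.402], [0.468, 0.861, -0.199], [-0.447, 0.037, -0.894]]
scene 171 [[ 0.5653 -0.0516  0.0511]
 [ 0.5677 -0.0149  0.0832]
 [ 0.5749  0.0186  0.1047]]
 top [[ 0.5662 -0.0518  0.094 ]
 [ 0.571   0.0306  0.0994]
 [ 0.5837  0.0854  0.1054]]
top 123 [[ 0.5653 -0.053   0.0507]
 [ 0.5672 -0.0181  0.0966]
 [ 0.5738  0.0197  0.1075]]
 top [[ 0.5664 -0.0526  0.0942]
 [ 0.5706  0.0291  0.0995]
 [ 0.5838  0.0826  0.1074]]
```

View pics/q1.png

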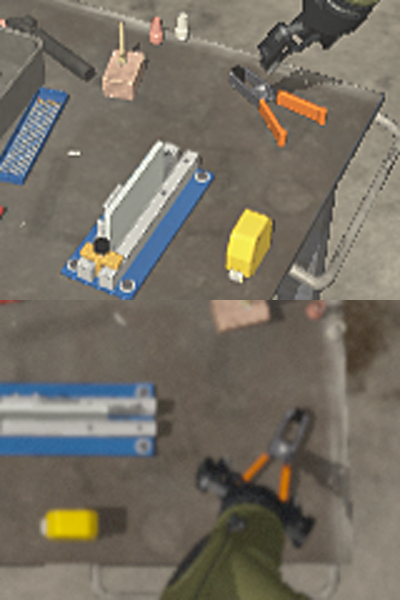

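The plate stands home in the slot against the tab and stop; the gripper is above the clamp handles. The wrist bend is getting small (0.36), so I use a gentler tilt of 15°.

```bash
python3 - <<'E'
from h import *
q=rot(153.7,-15)
plan([([.470,-.256,.12],q,3),([.4739,-.258,.055],q,3),([.4739,-.258,.032],q,3)])
E
```

```text
9
[[0.004, -0.023, 0.04, 0.003, 0.088, -0.034], [0.002, -0.022, 0.04, 0.004, 0.088, -0.034], [-0.001, -0.023, 0.04, 0.003, 0.088, -0.034], [0.014, 0.0, 0.071, 0.0, 0.0, 0.0], [0.014, 0.0, 0.071, 0.0, 0.0, 0.0], [0.014, 0.0, 0.072, 0.0, 0.0, 0.0], [0.007, 0.0, 0.025, 0.0, 0.0, 0.0], [0.007, 0.0, 0.024, 0.0, 0.0, 0.0], [0.006, 0.0, 0.025, 0.0, 0.0, 0.0]]
end [ 0.474  -0.2581  0.0319] [ 0.2257  0.9654 -0.0297  0.1272]
```

>>> jog_arm(targets=[[[0.004,-0.023,0.04,0.003,0.088,-0.034],[0.002,-0.022,0.04,0.004,0.088,-0.034],[0,-0.023,0.04,0.003,0.088,-0.034],[0,0,0,0,0,0],[0,0,0,0,0,0]]])

```text
clock: 15.62
eef_pos: [0.4705, -0.2555, 0.121]
tcp_rot: [0.224, 0.966, -0.03, 0.128]
force: [-0.8, 0.0, -1.1]
finger_gap: 0.996
finger_force: 0.0
```

```bash
python3 - <<'E'
from h import *
q=rot(153.7,-15); print(arm.observe()["joints"].round(2),R.from_quat(arm.observe()["tcp_rot"]).as_matrix().round(3).tolist())
plan([([.472,-.257,.09],q,2),([.4739,-.258,.055],q,2),([.4739,-.258,.032],q,3)])
# clamp refit from first pictures through model: handle and jaw outline in clamp frame
E
```

```text
[-0.6   0.31  1.97  0.06  0.61 -1.76] [[-0.866, 0.441, 0.234], [0.426, 0.897, -0.116], [-0.261, -0.001, -0.965]]
7
[[0.01, -0.001, 0.051, 0.0, 0.002, 0.002], [0.01, -0.001, 0.05, 0.0, 0.001, 0.001], [0.012, 0.0, 0.057, 0.0, 0.0, 0.0], [0.012, 0.0, 0.058, 0.0, 0.0, 0.0], [0.007, 0.0, 0.025, 0.0, 0.0, 0.0], [0.006, 0.0, 0.024, 0.0, 0.0, 0.0], [0.007, 0.0, 0.025, 0.0, 0.0, 0.0]]
end [ 0.4738 -0.2579  0.032 ] [ 0.2255  0.9654 -0.0298  0.1273]
```

>>> jog_arm(targets=[[[0.01,0,0.05,0,0.002,0.002],[0.01,0,0.05,0,0,0],[0.012,0,0.057,0,0,0],[0.01,0,0.04,0,0,0],[0,0,0,0,0,0]]])

```text
clock: 16.25
eef_pos: [0.4724, -0.2569, 0.0599]
tcp_rot: [0.225, 0.966, -0.03, 0.127]
force: [0.4, -0.3, 0.5]
finger_gap: 1.003
finger_force: 0.0
```

```bash
python3 - <<'E'
from h import *
o=arm.observe(); print(o["eef_pos"],o["force"])
a=arm.snapshot("scene")["frame"][130:210,270:350]; b=arm.snapshot("top")["frame"][175:255,290:370]
cv2.imwrite("pics/c1.png",np.hstack([cv2.resize(a,(390,390),interpolation=cv2.INTER_CUBIC),cv2.resize(b,(390,390),interpolation=cv2.INTER_CUBIC)]))
E
```

```text
[ 0.47238541 -0.2568793   0.05986851] [ 0.3851557  -0.2641728   0.54393959]
```

View pics/c1.png

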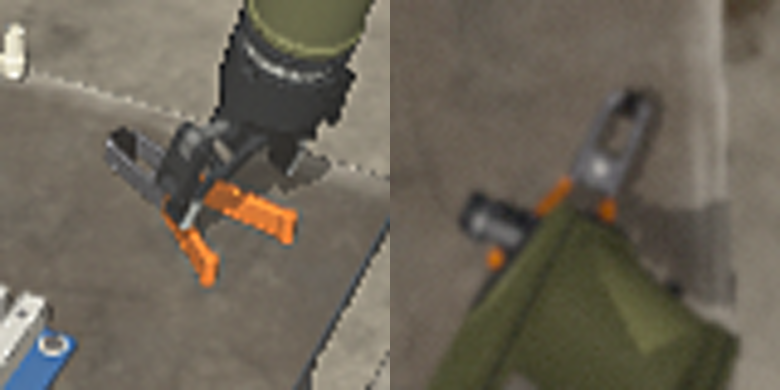

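The fingers stand on either side of the orange handles (left finger at crop 185,190, right at 290,150). Descend and squeeze.

>>> jog_arm(targets=[[[0.009,0,0.03,0,0,0],[0.008,0,0.03,0,0,0],[0.008,0,0.03,0,0,0],[0,0,0,0,0,0]]])

```text
clock: 16.85
eef_pos: [0.4723, -0.2572, 0.0313]
tcp_rot: [0.225, 0.966, -0.03, 0.126]
force: [-0.3, 0.8, 0.1]
finger_gap: 1.0
finger_force: 0.0
```

>>> jog_arm(targets=[[[0,0,0,0,0,0],[0,0,0,0,0,0],[0,0,0,0,0,0],[0,0,0,0,0,0],[0,0,0,0,0,0],[0,0,0,0,0,0]]], hand=0)

```text
clock: 17.6
eef_pos: [0.4756, -0.2594, 0.036]
tcp_rot: [0.225, 0.965, -0.032, 0.132]
force: [-3.9, 2.9, 20.9]
finger_gap: 0.283
finger_force: 58.0
```

>>> jog_arm(targets=[[[0,0,-0.03,0,0,0],[0,0,-0.1,0,0,0],[0,0,-0.15,0,0,0],[0,0,-0.15,0,0,0],[0,0,-0.1,0,0,0],[0,0,0,0,0,0],[0,0,0,0,0,0]]])

```text
clock: 18.48
eef_pos: [0.4352, -0.2388, 0.185]
tcp_rot: [0.225, 0.966, -0.03, 0.127]
force: [-0.4, -0.1, -1.6]
finger_gap: 0.271
finger_force: 59.9
```

```bash
python3 - <<'E'
from h import *
np.set_printoptions(precision=4,suppress=True)
o=arm.observe(); M=R.from_quat(o["tcp_rot"]); print(o["eef_pos"],o["force"],o["finger_gap"],o["joints"])
for n in ("scene","top"):
    s=arm.snapshot(n); m=best(s,"clamp"); cv2.imwrite(f"pics/k_{n}.png",s["frame"])
    if m is None: continue
    q=pts(s,m)[0]; u=M.inv().apply(q-o["eef_pos"]); u=u[(abs(u[:,1])<.05)&(u[:,2]>-.03)&(u[:,2]<.1)]
    print(n,len(u),np.percentile(u,[1,10,50,90,99],axis=0))
    v=u[u[:,0]<-.03]; 
    if len(v)>9: print(" line z=a x+b", np.polyfit(v[:,0],v[:,2],1)," y:",np.polyfit(v[:,0],v[:,1],1))
a=cv2.imread("pics/k_scene.png")[90:190,260:360]; b=cv2.imread("pics/k_top.png")[150:250,280:380]
cv2.imwrite("pics/k1.png",np.hstack([cv2.resize(a,(390,390),interpolation=cv2.INTER_CUBIC),cv2.resize(b,(390,390),interpolation=cv2.INTER_CUBIC)]))
E
```

```text
[ 0.4352 -0.2388  0.185 ] [-0.4118 -0.1475 -1.559 ] 0.27091254740307463 [-0.6149  0.1655  1.9538  0.0578  0.7654 -1.7641]
scene 306 [[-0.111  -0.0256  0.001 ]
 [-0.1022 -0.0178  0.0105]
 [-0.0591  0.0096  0.0354]
 [ 0.0265  0.0229  0.0525]
 [ 0.0325  0.0282  0.0609]]
 line z=a x+b [-0.3034  0.0189]  y: [0.1476 0.0168]
top 159 [[-0.11   -0.0234  0.0185]
 [-0.1021 -0.0158  0.0238]
 [-0.058   0.0038  0.0345]
 [-0.0307  0.0185  0.0471]
 [-0.0229  0.024   0.0548]]
 line z=a x+b [-0.2964  0.017 ]  y: [0.0491 0.0046]
```

View pics/k1.png

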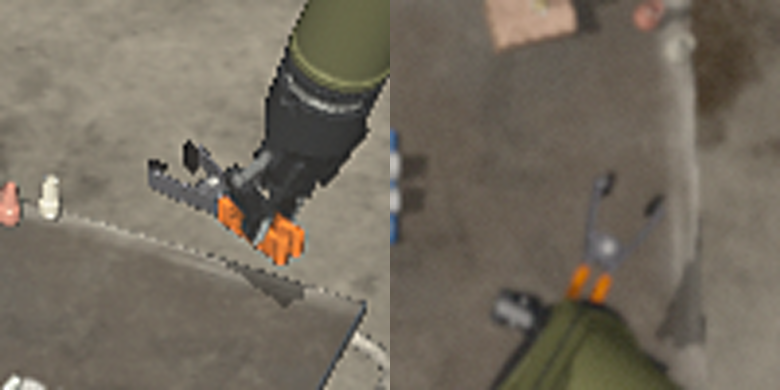

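```bash
python3 - <<'E'
from h import *
q=rot(89.3,43); print(q.as_matrix().round(3).tolist())
plan([([.50,-.12,.29],rot(120,10)),([.574,.086,.275],q)],vmax=.05,wmax=8)
E
```

```text
[[0.009, 1.0, 0.008], [0.731, -0.012, 0.682], [0.682, 0.0, -0.731]]
12
[[-0.018, 0.075, -0.056, 0.005, 0.089, 0.126], [-0.006, 0.076, -0.057, 0.005, 0.089, 0.126], [0.005, 0.076, -0.058, 0.006, 0.09, 0.126], [0.016, 0.075, -0.057, 0.005, 0.089, 0.126], [0.028, 0.072, -0.056, 0.006, 0.09, 0.126], [0.039, 0.069, -0.053, 0.005, 0.089, 0.125], [0.076, 0.093, 0.022, -0.051, 0.119, 0.103], [0.08, 0.085, 0.033, -0.051, 0.119, 0.103], [0.084, 0.077, 0.044, -0.052, 0.119, 0.103], [0.085, 0.068, 0.054, -0.051, 0.12, 0.103], [0.084, 0.059, 0.065, -0.052, 0.119, 0.104], [0.083, 0.05, 0.075, -0.051, 0.12, 0.103]]
end [0.5739 0.0861 0.2751] [ 0.6618  0.6539  0.2608 -0.2577]
```

>>> jog_arm(targets=[[[-0.018,0.075,-0.056,0.005,0.089,0.126],[-0.006,0.076,-0.057,0.005,0.089,0.126],[0.005,0.076,-0.058,0.006,0.09,0.126],[0.016,0.075,-0.057,0.005,0.089,0.126],[0.028,0.072,-0.056,0.006,0.09,0.126],[0.039,0.069,-0.053,0.005,0.089,0.125],[0,0,0,0,0,0]]])

```text
clock: 19.55
eef_pos: [0.5025, -0.1203, 0.2911]
tcp_rot: [0.497, 0.863, 0.044, -0.073]
force: [0.9, -0.5, -2.6]
finger_gap: 0.278
finger_force: 60.0
```

```bash
python3 - <<'E'
from h import *
q=rot(89.3,43); o=arm.observe(); print(o["joints"].round(3),o["finger_gap"],o["force"])
plan([([.574,.086,.275],q)],vmax=.04,wmax=7)
E
```

```text
[-0.388  0.262  1.495  0.106  1.518 -0.926] 0.2782261489036474 [ 0.93037434 -0.53850951 -2.56931724]
7
[[0.066, 0.079, 0.019, -0.044, 0.103, 0.089], [0.069, 0.073, 0.027, -0.044, 0.103, 0.089], [0.071, 0.067, 0.036, -0.043, 0.103, 0.089], [0.073, 0.061, 0.043, -0.044, 0.103, 0.089], [0.073, 0.054, 0.051, -0.043, 0.103, 0.089], [0.072, 0.047, 0.059, -0.044, 0.102, 0.089], [0.069, 0.04, 0.067, -0.043, 0.103, 0.09]]
end [0.5739 0.086  0.2749] [ 0.6619  0.6538  0.2606 -0.2578]
```

>>> jog_arm(targets=[[[0.066,0.079,0.019,-0.044,0.103,0.089],[0.069,0.073,0.027,-0.044,0.103,0.089],[0.071,0.067,0.036,-0.043,0.103,0.089],[0.073,0.061,0.043,-0.044,0.103,0.089],[0.073,0.054,0.051,-0.043,0.103,0.089],[0.072,0.047,0.059,-0.044,0.102,0.089],[0.069,0.04,0.067,-0.043,0.103,0.09],[0,0,0,0,0,0],[0,0,0,0,0,0]]])

```text
clock: 20.68
eef_pos: [0.5716, 0.0852, 0.2744]
tcp_rot: [0.663, 0.653, 0.26, -0.258]
force: [-1.0, -0.2, -2.0]
finger_gap: 0.279
finger_force: 60.0
```

```bash
python3 - <<'E'
from h import *
np.set_printoptions(precision=4,suppress=True)
o=arm.observe(); M=R.from_quat(o["tcp_rot"]); print(o["eef_pos"],o["force"],o["finger_gap"],o["joints"],M.as_matrix().round(3).tolist())
for n in ("scene","top"):
    s=arm.snapshot(n); cv2.imwrite(f"pics/m_{n}.png",s["frame"])
    for t in ("clamp","clamp_pads"):
        m=best(s,t)
        if m is None: print("none"); continue
        q=pts(s,m)[0]; q=q[(q[:,2]>.12)&(q[:,1]>0)&(q[:,1]<.2)]
        u=M.inv().apply(q-o["eef_pos"]); k=(abs(u[:,1])<.05)&(u[:,2]>-.03)&(u[:,2]<.1); u=u[k];q=q[k]
        print(n,t,len(u),"\n",np.percentile(u,[1,10,50,90,99],axis=0),"\n",np.percentile(q,[1,50,99],axis=0))
        np.save(f"pics/{n}_{t}.npy",u)
a=cv2.imread("pics/m_scene.png")[110:230,190:310]; b=cv2.imread("pics/m_top.png")[130:250,170:290]
cv2.imwrite("pics/m1.png",np.hstack([cv2.resize(a,(390,390),interpolation=cv2.INTER_CUBIC),cv2.resize(b,(390,390),interpolation=cv2.INTER_CUBIC)]))
E
```

```text
[0.5716 0.0852 0.2744] [-0.9867 -0.2156 -2.0409] 0.2794628838650847 [-0.3302  0.3896  1.5798  0.706   1.4835 -0.495 ] [[0.011, 1.0, 0.007], [0.732, -0.013, 0.681], [0.681, -0.002, -0.733]]
scene clamp 295 
 [[-0.1032 -0.0281  0.0066]
 [-0.0877 -0.0233  0.013 ]
 [-0.0187 -0.0124  0.0345]
 [ 0.0308  0.007   0.0521]
 [ 0.0364  0.0216  0.0614]] 
 [[0.5428 0.0461 0.1618]
 [0.5594 0.0968 0.2345]
 [0.5925 0.1276 0.2907]]
scene clamp_pads 326 
 [[-0.108  -0.0291  0.005 ]
 [-0.0947 -0.0239  0.0122]
 [-0.0211 -0.0128  0.0347]
 [ 0.0308  0.008   0.0547]
 [ 0.0366  0.0233  0.0642]] 
 [[0.5417 0.0436 0.1561]
 [0.559  0.095  0.2332]
 [0.5945 0.1283 0.2915]]
top clamp 151 
 [[-0.0666 -0.0174  0.0011]
 [-0.0315 -0.0143  0.0061]
 [ 0.0152  0.0032  0.0172]
 [ 0.0329  0.0085  0.0308]
 [ 0.0362  0.0123  0.0393]] 
 [[0.5539 0.0618 0.2018]
 [0.575  0.1055 0.2752]
 [0.5839 0.1281 0.2935]]Traceback (most recent call last):
  File "<stdin>", line 11, in <module>
    return _quantile_unchecked(
        a, q, axis, out, overwrite_input, method, keepdims, weights)
    return _ureduce(a,
                    func=_quantile_ureduce_func,
    ...<5 lines>...
                    overwrite_input=overwrite_input,
                    method=method)
    r = func(a, **kwargs)
    result = _quantile(arr,
                       quantiles=q,
    ...<2 lines>...
                       out=out,
                       weights=wgt)
    slices_having_nans = np.isnan(arr[-1, ...])
                                  ~~~^^^^^^^^^
IndexError: index -1 is out of bounds for axis 0 with size 0
```

```bash
python3 - <<'E'
from h import *
np.set_printoptions(precision=4,suppress=True)
u=np.load("pics/scene_clamp.npy")
o=arm.observe()
for al in (13,15,17,19):
    s_,c_=np.sin(np.radians(al)),np.cos(np.radians(al)); a=-u[:,0]*c_+u[:,2]*s_; b=u[:,0]*s_+u[:,2]*c_
    print(al,[(round(lo,2),len(b[(a>lo)&(a<lo+.02)]),np.percentile(b[(a>lo)&(a<lo+.02)],[5,50,95]).round(4).tolist(),u[(a>lo)&(a<lo+.02),1].mean().round(4)) for lo in np.arange(-.04,.11,.02) if ((a>lo)&(a<lo+.02)).sum()>5], np.percentile(a,[.5,99.5]))
# dark jaw colour points and tab/plate from scene; x of open jaw tips
s=arm.snapshot("top"); P,r,c=pts(s); X=np.zeros(s["depth"].shape+(3,)); X[r,c]=P
q=X[(abs(X[...,0]-.571)<.05)&(X[...,1]>.03)&(X[...,1]<.1)&(X[...,2]>.14)&(X[...,2]<.185)]
print("jaw pts top",len(q)); print(q[:25])
a=cv2.imread("pics/m_scene.png")[110:230,190:310]; b=s["frame"][130:250,170:290]
cv2.imwrite("pics/m1.png",np.hstack([cv2.resize(a,(390,390),interpolation=cv2.INTER_CUBIC),cv2.resize(b,(390,390),interpolation=cv2.INTER_CUBIC)]))
E
```

```text
13 [(np.float64(-0.04), 70, [0.0134, 0.0223, 0.0324], np.float64(-0.0027)), (np.float64(-0.02), 42, [0.0145, 0.0266, 0.0341], np.float64(-0.0061)), (np.float64(0.0), 28, [0.0127, 0.0312, 0.0357], np.float64(-0.0059)), (np.float64(0.02), 31, [0.0198, 0.0327, 0.0364], np.float64(-0.0072)), (np.float64(0.04), 29, [0.0196, 0.0294, 0.0353], np.float64(-0.0096)), (np.float64(0.06), 42, [0.0211, 0.0317, 0.0372], np.float64(-0.0115)), (np.float64(0.08), 30, [0.0194, 0.0303, 0.0371], np.float64(-0.0193)), (np.float64(0.1), 23, [0.0231, 0.0333, 0.0389], np.float64(-0.0105))] [-0.0314  0.1145]
15 [(np.float64(-0.04), 70, [0.0143, 0.0232, 0.0332], np.float64(-0.0027)), (np.float64(-0.02), 41, [0.0147, 0.027, 0.0346], np.float64(-0.0064)), (np.float64(0.0), 28, [0.0124, 0.0315, 0.0354], np.float64(-0.0053)), (np.float64(0.02), 31, [0.0186, 0.0309, 0.0354], np.float64(-0.0074)), (np.float64(0.04), 28, [0.0178, 0.0285, 0.0338], np.float64(-0.0092)), (np.float64(0.06), 43, [0.0182, 0.0286, 0.0347], np.float64(-0.0115)), (np.float64(0.08), 27, [0.0163, 0.0259, 0.0338], np.float64(-0.0218)), (np.float
[... 590 characters left out ...]
1), 27, [0.0159, 0.026, 0.0315], np.float64(-0.0109))] [-0.0298  0.1167]
19 [(np.float64(-0.04), 66, [0.016, 0.0244, 0.0345], np.float64(-0.0028)), (np.float64(-0.02), 42, [0.0153, 0.0282, 0.0352], np.float64(-0.0053)), (np.float64(0.0), 29, [0.0126, 0.0311, 0.0347], np.float64(-0.0056)), (np.float64(0.02), 28, [0.0157, 0.0287, 0.0331], np.float64(-0.0079)), (np.float64(0.04), 26, [0.0154, 0.0253, 0.0321], np.float64(-0.0091)), (np.float64(0.06), 48, [0.0135, 0.0243, 0.0297], np.float64(-0.0113)), (np.float64(0.08), 26, [0.0102, 0.0201, 0.0275], np.float64(-0.0198)), (np.float64(0.1), 29, [0.0122, 0.0225, 0.0277], np.float64(-0.0119))] [-0.0292  0.1176]
jaw pts top 1
[[0.5471 0.0337 0.1639]]
```

View pics/m1.png

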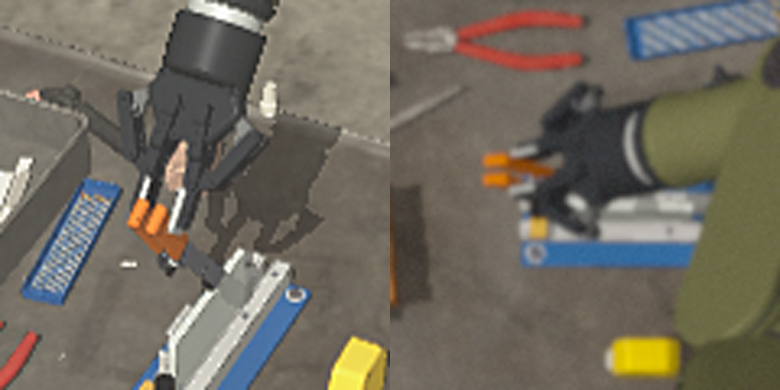

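The clamp is held with the open jaws dipping about 58° over the plate near the tab (scene crop 205,270); the plate is unchanged. Centre it in x/y, lower to just above the edge and check.

>>> jog_arm(targets=[[[0.01,0.017,0.009,0,0,0],[-0.03,0,0.032,0,0,0],[-0.03,0,0.032,0,0,0],[-0.03,0,0.032,0,0,0],[0,0,0,0,0,0],[0,0,0,0,0,0]]])

```text
clock: 21.78
eef_pos: [0.5773, 0.0901, 0.2359]
tcp_rot: [0.663, 0.653, 0.261, -0.258]
force: [0.1, -0.4, -1.8]
finger_gap: 0.279
finger_force: 60.0
```

```bash
python3 - <<'E'
from h import *
np.set_printoptions(precision=4,suppress=True)
o=arm.observe(); print(o["eef_pos"],o["force"])
s=arm.snapshot("scene"); P,r,c=pts(s); X=np.zeros(s["depth"].shape+(3,)); X[r,c]=P
m=(X[...,1]>.0)&(X[...,1]<.1)&(abs(X[...,0]-.575)<.06)
for lo in (.095,.108,.12,.135,.15): 
    q=X[m&(X[...,2]>lo)&(X[...,2]<lo+.013)]; print(lo,len(q),np.percentile(q,[3,50,97],axis=0).round(3).tolist() if len(q) else "")
cv2.imwrite("pics/n1.png",cv2.resize(s["frame"][150:250,200:300],(600,600),interpolation=cv2.INTER_CUBIC))
E
```

```text
[0.5773 0.0901 0.2359] [ 0.1126 -0.3572 -1.8131]
0.095 69 [[0.567, 0.004, 0.096], [0.572, 0.056, 0.1], [0.584, 0.082, 0.105]]
0.108 10 [[0.549, 0.055, 0.117], [0.557, 0.058, 0.119], [0.599, 0.061, 0.12]]
0.12 25 [[0.546, 0.044, 0.122], [0.55, 0.059, 0.128], [0.599, 0.063, 0.131]]
0.135 21 [[0.548, 0.051, 0.135], [0.551, 0.062, 0.141], [0.597, 0.072, 0.147]]
0.15 34 [[0.553, 0.061, 0.151], [0.559, 0.074, 0.156], [0.59, 0.084, 0.163]]
```

View pics/n1.png

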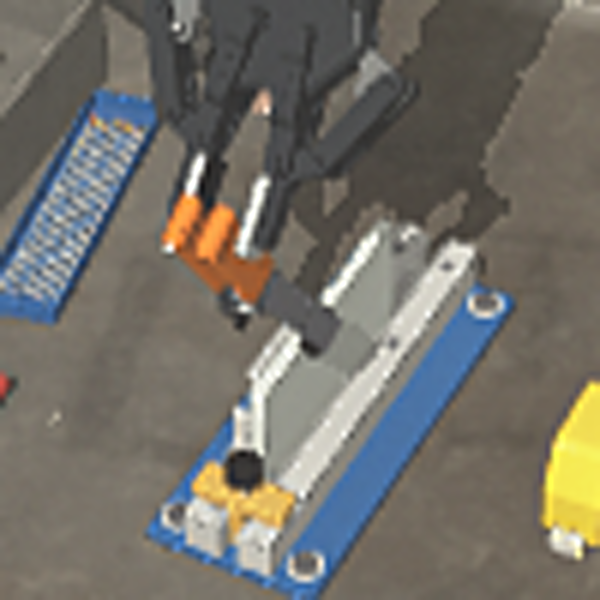

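The near jaw (crop 320,335) is on the -x side of the plate edge and the far jaw lies beyond the tab, centred at x≈0.577. Lower on.

>>> jog_arm(targets=[[[-0.025,0,0.027,0,0,0],[-0.025,0,0.027,0,0,0],[-0.025,0,0.027,0,0,0],[-0.025,0,0.027,0,0,0],[0,0,0,0,0,0]]])

```text
clock: 22.45
eef_pos: [0.5765, 0.0904, 0.1906]
tcp_rot: [0.663, 0.652, 0.26, -0.259]
force: [0.6, 0.1, -1.8]
finger_gap: 0.278
finger_force: 60.0
```

>>> jog_arm(targets=[[[-0.01,0,0.011,0,0,0],[-0.01,0,0.011,0,0,0],[0,0,0,0,0,0]]])

```text
clock: 22.82
eef_pos: [0.5783, 0.0909, 0.185]
tcp_rot: [0.662, 0.653, 0.263, -0.258]
force: [0.5, -0.7, 5.9]
finger_gap: 0.276
finger_force: 60.7
```

>>> jog_arm(targets=[[[-0.007,0,0.007,0,0,0],[-0.007,0,0.007,0,0,0],[0,0,0,0,0,0]]])

```text
clock: 23.2
eef_pos: [0.5797, 0.0923, 0.1834]
tcp_rot: [0.661, 0.652, 0.266, -0.258]
force: [-1.6, 0.9, 23.1]
finger_gap: 0.277
finger_force: 61.9
```

```bash
python3 - <<'E'
from h import *
np.set_printoptions(precision=4,suppress=True)
o=arm.observe(); print(o["eef_pos"],o["force"],o["moment"]); M=R.from_quat(o["tcp_rot"])
s=arm.snapshot("scene"); P,r,c=pts(s); X=np.zeros(s["depth"].shape+(3,)); X[r,c]=P
q=X[(X[...,1]>.0)&(X[...,1]<.12)&(X[...,0]<.563)&(X[...,0]>.53)&(X[...,2]>.045)&(X[...,2]<.2)]
u=M.inv().apply(q-o["eef_pos"]); al=np.radians(15.5); a=-u[:,0]*np.cos(al)+u[:,2]*np.sin(al); b=u[:,0]*np.sin(al)+u[:,2]*np.cos(al)
print(len(q)); k=np.argsort(q[:,2])[:12]; print(q[k].round(3).tolist()); print("a",np.percentile(a,[90,95,99,100]),"b",np.percentile(b,[2,50,98]))
cv2.imwrite("pics/o1.png",cv2.resize(s["frame"][160:250,210:300],(600,600),interpolation=cv2.INTER_CUBIC))
E
```

```text
[0.5797 0.0923 0.1834] [-1.5601  0.9228 23.1065] [1.8154 0.085  0.0812]
179
[[0.557, 0.091, 0.045], [0.549, 0.1, 0.046], [0.561, 0.089, 0.046], [0.552, 0.107, 0.046], [0.553, 0.099, 0.046], [0.558, 0.089, 0.046], [0.553, 0.104, 0.047], [0.558, 0.102, 0.047], [0.549, 0.093, 0.047], [0.55, 0.098, 0.047], [0.556, 0.106, 0.048], [0.549, 0.107, 0.048]]
a [0.1124 0.1159 0.1202 0.1239] b [-0.0328  0.0155  0.0811]
```

View pics/o1.png

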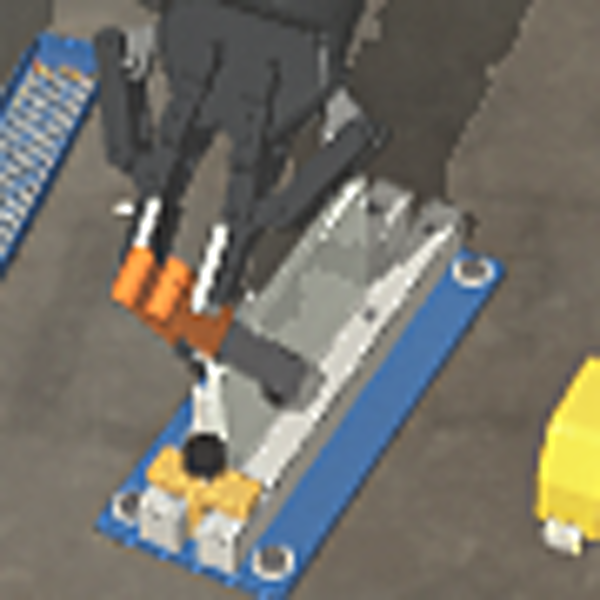

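The jaws straddle plate and tab, both well down (near jaw tip at crop 300,385, well below the edge), pivot near the edge with 23 N push. Re-centre x by 4 mm, then ease the grip.

>>> jog_arm(targets=[[[0,-0.006,0,0,0,0],[0,-0.006,0,0,0,0],[0,0,0,0,0,0]]])

```text
clock: 23.62
eef_pos: [0.5767, 0.0921, 0.1836]
tcp_rot: [0.661, 0.653, 0.266, -0.258]
force: [1.3, 0.7, 23.3]
finger_gap: 0.279
finger_force: 61.9
```

>>> jog_arm(targets=[[[0,0,0,0,0,0],[0,0,0,0,0,0],[0,0,0,0,0,0]]], hand=0.48)

```text
clock: 24.0
eef_pos: [0.5761, 0.0918, 0.1809]
tcp_rot: [0.662, 0.653, 0.265, -0.258]
force: [3.0, 3.8, 9.4]
finger_gap: 0.48
finger_force: 16.5
```

>>> jog_arm(targets=[[[-0.007,0,0.007,0,0,0],[0,0,0,0,0,0]]])

```text
clock: 24.25
eef_pos: [0.5759, 0.0932, 0.1795]
tcp_rot: [0.661, 0.652, 0.266, -0.259]
force: [2.3, 6.5, 16.4]
finger_gap: 0.483
finger_force: 17.8
```

>>> jog_arm(targets=[[[0,0,0,0,0,0],[0,0,0,0,0,0],[0,0,0,0,0,0],[0,0,0,0,0,0]]], hand=0.9)

```text
clock: 24.75
eef_pos: [0.5733, 0.09, 0.1736]
tcp_rot: [0.663, 0.653, 0.26, -0.258]
force: [0.4, -0.1, 0.5]
finger_gap: 0.904
finger_force: 0.0
```

```bash
python3 - <<'E'
from h import *
np.set_printoptions(precision=4,suppress=True)
o=arm.observe(); print(o["eef_pos"],o["force"],o["finger_gap"])
s=arm.snapshot("scene"); P,r,c=pts(s); X=np.zeros(s["depth"].shape+(3,)); X[r,c]=P
hsv=cv2.cvtColor(s["frame"],cv2.COLOR_BGR2HSV); m=(hsv[...,0]<18)&(hsv[...,1]>140)&(X[...,2]>.11)&(abs(X[...,0]-.575)<.08)
q=X[m]; print("orange",len(q),np.percentile(q,[2,50,98],axis=0))
cv2.imwrite("pics/r1.png",cv2.resize(s["frame"][150:250,200:300],(600,600),interpolation=cv2.INTER_CUBIC))
E
```

```text
[0.5733 0.09   0.1736] [ 0.4256 -0.1211  0.5463] 0.9042261507843643
orange 192 [[0.5455 0.0818 0.1325]
 [0.5913 0.1096 0.1713]
 [0.6062 0.1305 0.1978]]
```

>>> jog_arm(targets=[[[0,0.008,0,0,0,0],[0,0,-0.03,0,0,0],[0,0,-0.06,0,0,0],[0,0,-0.1,0,0,0],[0,0,-0.15,0,0,0],[0,0,-0.15,0,0,0],[0,0,0,0,0,0]]], hand=1)

```text
clock: 25.68
eef_pos: [0.5765, -0.0137, 0.2847]
tcp_rot: [0.663, 0.653, 0.262, -0.254]
force: [0.2, 0.3, -0.7]
finger_gap: 1.002
finger_force: 0.0
```

```bash
python3 - <<'E'
from h import *
np.set_printoptions(precision=4,suppress=True)
o=arm.observe(); print(o["eef_pos"],o["force"],o["finger_gap"],o["clock"])
for n in ("scene","top"):
    s=arm.snapshot(n); P,r,c=pts(s); X=np.zeros(s["depth"].shape+(3,)); X[r,c]=P
    hsv=cv2.cvtColor(s["frame"],cv2.COLOR_BGR2HSV); m=(hsv[...,0]<18)&(hsv[...,1]>140)&(X[...,2]>.11)&(abs(X[...,0]-.575)<.08)&(X[...,1]>0)
    k,lab,st,_=cv2.connectedComponentsWithStats(m.astype(np.uint8))
    for i in range(1,k):
        if st[i,4]>15: q=X[lab==i]; print(n,"orange",len(q),np.percentile(q,[2,50,98],axis=0).round(3).tolist(),"yz slope",np.degrees(np.arctan(np.polyfit(q[:,2],q[:,1],1)[0])))
    q=X[(abs(X[...,0]-.571)<.006)&(X[...,1]<.02)&(X[...,1]>-.1)&(X[...,2]>.05)&(X[...,2]<.112)]
    print(n,"plate",len(q),np.percentile(q,[1,50,99],axis=0).round(3).tolist())
    q=X[(X[...,1]>.0)&(X[...,1]<.12)&(X[...,0]<.5635)&(X[...,0]>.53)&(X[...,2]>.055)&(X[...,2]<.13)]
    print(" near jaw",len(q),np.percentile(q,[1,50,99],axis=0).round(3).tolist() if len(q) else "")
    q=X[(X[...,1]>.04)&(X[...,1]<.12)&(abs(X[...,0]-.5745)<.012)&(X[...,2]>.104)&(X[...,2]<.15)]
    print(" pivot zone",len(q),np.percentile(q,[1,50,99],axis=0).round(3).tolist() if len(q) else "")
    for t in ("clamp","clamp_pivot","dark_plate"):
        d=arm.masks_of(s,t)[:1]
        if d: q=X[d[0]["region"]]; print(" ",t,round(d[0]["score"],2),np.percentile(q,[2,50,98],axis=0).round(3).tolist())
E
```

```text
[ 0.5765 -0.0137  0.2847] [ 0.2074  0.3402 -0.7265] 1.002106918664799 25.675
scene orange 135 [[0.586, 0.082, 0.131], [0.595, 0.106, 0.169], [0.606, 0.129, 0.197]] yz slope 28.25188479209879
scene orange 55 [[0.545, 0.088, 0.143], [0.55, 0.115, 0.185], [0.557, 0.129, 0.198]] yz slope 24.51828278206554
scene plate 185 [[0.567, -0.055, 0.05], [0.57, -0.017, 0.082], [0.576, 0.019, 0.105]]
 near jaw 55 [[0.556, 0.043, 0.067], [0.559, 0.065, 0.098], [0.563, 0.085, 0.125]]
 pivot zone 36 [[0.563, 0.051, 0.104], [0.58, 0.082, 0.119], [0.586, 0.096, 0.145]]
  clamp 0.64 [[0.546, -0.051, 0.0], [0.586, 0.095, 0.148], [0.672, 0.129, 0.196]]
  clamp_pivot 0.74 [[0.546, -0.001, 0.002], [0.587, 0.098, 0.153], [0.616, 0.129, 0.197]]
  dark_plate 0.67 [[0.454, 0.322, 0.022], [0.516, 0.332, 0.075], [0.589, 0.341, 0.105]]
top orange 90 [[0.586, 0.08, 0.135], [0.595, 0.103, 0.171], [0.605, 0.129, 0.197]] yz slope 30.72934455186731
top orange 25 [[0.545, 0.106, 0.181], [0.549, 0.118, 0.192], [0.554, 0.131, 0.199]] yz slope -22.764692760378917
top orange 22 [[0.552, 0.078, 0.14], [0.557, 0.088, 0.154], [0.563, 0.098, 0.175]] yz slope 29.38130190048557
top plate 68 [[0.567, -0.029, 0.052], [0.569, -0.002, 0.095], [0.574, 0.02, 0.107]]
 near jaw 41 [[0.556, 0.04, 0.064], [0.559, 0.061, 0.096], [0.563, 0.099, 0.126]]
 pivot zone 63 [[0.563, 0.061, 0.109], [0.577, 0.075, 0.12], [0.586, 0.094, 0.144]]
  clamp 0.65 [[0.548, 0.045, 0.033], [0.579, 0.083, 0.137], [0.605, 0.127, 0.197]]
  clamp_pivot 0.66 [[0.549, 0.042, -0.001], [0.586, 0.082, 0.122], [0.626, 0.129, 0.197]]
  dark_plate 0.65 [[0.453, 0.319, 0.029], [0.517, 0.327, 0.089], [0.586, 0.339, 0.107]]
```

>>> jog_arm(targets=[[[0,0,-0.18,0,0,0],[-0.05,-0.15,-0.1,0,0,0],[-0.08,-0.15,-0.05,0,0,0],[-0.1,-0.15,0,0,0,0],[-0.1,-0.1,0,0,0,0],[0,0,0,0,0,0],[0,0,0,0,0,0]]])

```text
clock: 26.95
eef_pos: [0.4084, -0.1476, 0.2867]
tcp_rot: [0.663, 0.653, 0.261, -0.258]
force: [-0.0, -0.1, 0.2]
finger_gap: 1.0
finger_force: 0.0
```

```bash
python3 - <<'E'
from h import *
np.set_printoptions(precision=4,suppress=True)
o=arm.observe(); print(o["eef_pos"],o["joints"],o["clock"])
for n in ("scene","top"):
    s=arm.snapshot(n); P,r,c=pts(s); X=np.zeros(s["depth"].shape+(3,)); X[r,c]=P
    q=X[(abs(X[...,0]-.571)<.03)&(X[...,1]<.1)&(X[...,1]>-.1)&(X[...,2]>.05)&(X[...,2]<.112)]
    u=q[q[:,1]<.02]; print(n,len(u),np.percentile(u,[1,50,99],axis=0))
    K=np.array(s["K"]); M=R.from_quat(s["orientation"])
    w=M.inv().apply(np.array([.571,-.0575,.1])-s["position"]); cc,rr=(K@(w/w[2]))[:2].round().astype(int)
    old=cv2.imread(f"pics/q_{n}.png"); g=lambda im:cv2.cvtColor(im[rr-12:rr+13,cc-12:cc+13],cv2.COLOR_BGR2GRAY).astype(np.float32)
    A,B=g(old),g(s["frame"]); print(" end px",rr,cc,"absdiff",np.abs(A-B).mean(),"shift px",cv2.phaseCorrelate(A,B,cv2.createHanningWindow((25,25),cv2.CV_32F)))
E
```

```text
[ 0.4084 -0.1476  0.2867] [-0.834   0.3393  1.6298  0.4924  1.7493 -0.8765] 26.95
scene 182 [[ 0.5668 -0.057   0.0512]
 [ 0.5699 -0.0175  0.0835]
 [ 0.5774  0.0184  0.1038]]
 end px 186 264 absdiff 6.6304 shift px ((0.06293245818100424, 0.7694565996249967), 1.1626711246490478)
top 118 [[ 0.5666 -0.0534  0.0523]
 [ 0.5686 -0.018   0.0917]
 [ 0.5745  0.0198  0.1064]]
 end px 193 264 absdiff 7.2432 shift px ((0.772378515293731, 1.0293708288408663), 0.7531836280822753)
```

```bash
python3 - <<'E'
from h import *
for n in ("scene","top"):
    s=arm.snapshot(n); K=np.array(s["K"]); M=R.from_quat(s["orientation"])
    old=cv2.imread(f"pics/q_{n}.png").astype(np.float32); new=s["frame"].astype(np.float32)
    def prof(im,x,ys,z):
        w=M.inv().apply(np.c_[np.full(len(ys),x),ys,np.full(len(ys),z)]-s["position"]); p=(w/w[:,2:])@K.T
        return cv2.remap(im,p[:,0].astype(np.float32).reshape(1,-1),p[:,1].astype(np.float32).reshape(1,-1),cv2.INTER_LINEAR).mean(2)[0]
    for ys in (np.arange(-.075,-.039,.0025),np.arange(.066,.1,.0025)):
        for z,xo,xn in ((.1,.571,.5725),(.1,.569,.5705),(.085,.567,.568)):
            print(n,z,ys[0],"old",prof(old,xo,ys,z).astype(int).tolist()); print("          new",prof(new,xn,ys,z).astype(int).tolist())
E
```

```text
scene 0.1 -0.075 old [99, 99, 98, 97, 94, 94, 108, 155, 223, 243, 240, 233, 231, 237, 237]
          new [98, 99, 97, 95, 95, 99, 126, 162, 204, 240, 230, 232, 245, 237, 229]
scene 0.1 -0.075 old [98, 99, 99, 97, 95, 97, 95, 134, 208, 228, 215, 210, 209, 201, 214]
          new [99, 99, 98, 96, 95, 92, 106, 140, 183, 198, 201, 193, 198, 208, 183]
scene 0.085 -0.075 old [138, 173, 206, 219, 215, 205, 175, 146, 132, 134, 145, 150, 149, 149, 148]
          new [137, 171, 200, 220, 212, 201, 164, 139, 135, 172, 171, 149, 149, 148, 148]
scene 0.1 0.066 old [215, 232, 218, 220, 222, 225, 246, 248, 230, 197, 175, 177, 210, 208]
          new [75, 76, 78, 124, 182, 210, 208, 234, 230, 219, 212, 208, 213, 212]
scene 0.1 0.066 old [165, 165, 179, 167, 184, 186, 191, 231, 236, 226, 214, 201, 200, 188]
          new [72, 73, 87, 107, 135, 177, 158, 161, 203, 219, 220, 229, 232, 211]
scene 0.085 0.066 old [146, 146, 146, 145, 144, 140, 137, 146, 178, 215, 220, 216, 210, 193]
          new [147, 154, 150, 148, 146, 144, 142, 145, 152, 172, 196, 212, 215, 213]
top 0.1 -0.075 old [131, 127, 125, 126
[... 290 characters left out ...]
, 138, 152, 176, 183, 186, 188, 190, 190]
top 0.085 -0.075 old [102, 100, 100, 102, 104, 102, 104, 113, 131, 149, 154, 151, 148, 146, 145]
          new [108, 109, 109, 110, 112, 114, 114, 116, 123, 132, 135, 136, 137, 138, 139]
top 0.1 0.066 old [190, 190, 191, 191, 192, 191, 184, 163, 122, 83, 66, 58, 58, 69]
          new [89, 80, 78, 87, 113, 121, 112, 101, 98, 100, 94, 86, 85, 95]
top 0.1 0.066 old [176, 176, 176, 177, 177, 176, 171, 151, 112, 71, 53, 45, 44, 51]
          new [79, 70, 69, 75, 92, 97, 95, 89, 83, 82, 79, 72, 69, 78]
top 0.085 0.066 old [135, 136, 136, 135, 133, 133, 132, 128, 103, 73, 51, 39, 39, 36]
          new [70, 61, 57, 58, 63, 69, 75, 79, 77, 72, 67, 64, 62, 66]
```

```bash
python3 -c "
from rig import arm; print(arm.close_job())"
```

```text
the job is handed in; nothing more can be done
None
```

I handed the job in at about 27 s: the bright plate stands home against the brass stop, the clamp is clipped over plate and tab at about a 60° dip with its pivot at the plate's edge, and the gripper is clear. The bystanders look undisturbed, and I have not seen the judge's verdict.

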